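# Clamp a tray buffer onto a rack runner

## Task

Lift the blue tray buffer out of the red bin and stand it upright on the gluing jig, in the mouth of the bar clamp, square to the steel runner and centred on the clamp's orange pads, and let go of it. Then pump the clamp's orange trigger against the handle, squeezing and letting it spring back (do not push the bar or the jaw along by hand), until the travelling jaw nips the buffer firmly against the runner without crushing it. Finish while still squeezing the trigger, so that the joint stays under pressure, and leave everything else on the bench where it is.

Things in the scene. Friction and masses are not known exactly. Their poses are not given: they have to be found in the camera images.
- buffer: the tray buffer: a blue, hollow, thin-walled plastic block, two dark screw holes in its top, 48 mm (its x) by 30 mm (its y) by 40 mm tall, about 60 g; origin at the centre of its underside, z up. Its 48 x 40 mm faces (normal to its y) go against the runner and the travelling pad, either way round. It cracks if pressed or struck with more than 50 N; a nip of 10 to 25 N is right
- bin: red open parts bin, fixed: 230 mm (its x) by 170 mm (its y) outside, walls 4 mm thick, 55 mm high, inner floor 5 mm above the bench; origin at the centre of its underside. Buffer, roller and foot stand in it in a row along its x, about 67 mm apart, in any order; the buffer's 48 mm length lies within about 15 degrees of the bin's y
- clamp_jig: the gluing jig, fixed: a plywood board (its x -70 to 90 mm, y -130 to 105 mm, top 18 mm above the bench) with a one-hand bar clamp lying flat on it; origin on the bench. The bar runs along y at x = -30 mm, 40 mm above the bench; handle and trigger reach out to -x, the jaws to +x. The clamp's own jaw is fixed, behind the runner. Highest part: the housing, 59 mm above the bench
- runner: the piece of bright steel angle fixed to the jig in front of the clamp's own jaw; its upright leg is 125 mm long (jig x -17 to 107 mm), from 18 to 58 mm above the bench, with its working face at jig y = -15 mm, facing +y. Origin as clamp_jig
- seat (a point): point on top of the board (18 mm above the bench) where the centre of the buffer's underside is to end up, pressed against the runner and centred on the pads; 15 mm (jig +y) in front of the runner's face; axes as clamp_jig
- squeeze (a point): where to squeeze handle and trigger together, along jig y: 60 mm from the bar, 40 mm above the bench; axes as clamp_jig. Here the handle's back is 17 mm to the -y side and stays there; the trigger's front is 36 mm to the +y side when released, 17 mm when fully pulled. Centred here, a hand opened to 74 mm or more lets the trigger spring fully back
- trigger: the orange trigger, 10 mm thick, 22 mm tall (29 to 51 mm above the bench), on the +y side of the handle, reaching to jig x -130 mm; origin on its pivot pin in the housing, at jig (-15, -33) mm
- trigger_pull (a joint): swing of the trigger: 0 released, 0.253 fully pulled (its stop), rad. A spring returns it, 2 N at the squeeze point when released, 4 N when pulled. Its force is multiplied by 2.2 at the bar: it takes about 8 N at the squeeze point to move the bar, and each further newton adds about 2.2 N to the nip; 12 to 18 N is a good final squeeze
- bar: the clamp's toothed steel bar (290 mm long, 8 mm wide, 12 mm over the teeth) with the black travelling jaw at its +y end (jig y); its origin and axes are those of clamp_jig when the jaw is fully open, and move with the jaw
- jaw_travel (a joint): travel of the bar and jaw towards the runner (jig -y), m; at 0 the pad's face is 66 mm from the runner's face. Each full pull of the trigger, after full release, advances it by one tooth, 6 mm (the first pull 2 to 9 mm). When the trigger springs back only a brake of 8 N holds the bar: it stays where it is, but a harder nip falls back below 8 N
- pad: the soft orange pad on the travelling jaw, 36 mm wide (jig x 12 to 48 mm), 30 mm tall (25 to 55 mm above the bench); origin at the centre of its working face, which faces jig -y
- pad_press (a joint): how far the soft pad is pressed in, m: 0 free, 0.006 fully squashed; 6 N per mm. It shows the force of the nip
- roller: white nylon roller, 38 mm diameter, 30 mm tall, in the bin (bystander)
- foot: black rubber foot, 40 mm diameter, 32 mm tall, in the bin (bystander)
- wrench: steel wrench on the bench (bystander)
- screwdriver: screwdriver on the bench (bystander)
- oil: white oil bottle, 160 mm tall (bystander)
- mug: white mug, 95 mm tall (bystander)
- tape: yellow tape roll, 90 mm diameter (bystander)
- tins: stack of aluminium pie tins, 112 mm diameter (bystander)
- handle (a point): middle of the black pistol-grip handle, 40 mm above the bench; axes as clamp_jig. The handle is fixed; it runs along x (jig x -50 to -160 mm, overhanging the board's near edge at -70 mm), is 22 mm wide along y (jig y -81 to -59 mm) and 28 mm tall (26 to 54 mm above the bench)

How it is judged:
By the outcome, as a careful person would: the job done as asked, in the order asked, and still so for the second after the job is handed in, while the arm keeps its last pose, push and grip.
It also fails if it takes over 64 s, if anything falls off the work surface, if the arm or the gripper's body presses on something with over 40 N, if the wrist force passes 120 N, or if a joint passes its speed limit or range.

## Robot

A 7-joint arm with a two-finger parallel gripper is mounted at the origin on the work surface. World frame = base frame: x ahead of the robot, y to its left, z up, the work surface at z = 0. Lengths are in m, angles in rad, forces in N, time in s.
With the tool pointing down it reaches from about 0.35 to 0.9 m from the base axis. Payload 7.2 kg.
Tool frame: the origin (TCP) lies midway between the tips of the shut fingers; the grasp point (between the pads) lies behind it (ctrl.grip_point_offset is the z of the grasp point in the tool frame, in m); z points along the fingers, y is the line along which they close (so a half turn about z gives the same grasp; the last joint's range is limited). The gripper opens to 88 mm and grips with 3 to 60 N. Pads are 20 mm wide; open, the fingers measure 115 mm over their backs; the gripper's body (75 mm by 178 mm) begins 61 mm behind the grasp point.
Start: joints at [-1.344, 0.411, -0.013, 1.596, 0.006, 1.134, -0.082], TCP at [0.182, 0.598, 0.223] pointing down, gripper open.
Joint ranges: [-2.95, 2.95], [-0.29, 1.99], [-1.47, 1.44], [0.14, 2.54], [-1.03, 4.17], [0.13, 1.85], [-2.86, 2.86]. Speed limits (rad/s): [2.39, 2.39, 3.01, 3.01, 3.14, 3.14, 3.14].

## Interface

Orientations are given as a rotation vector (axis times angle).
In Python, from bench import ctrl gives the robot as it stands.
- The arm moves only by the tool apply_moves, never from a script. Its argument "commands" is a list that holds one entry, the list of rows, each a list of 7 numbers: the shift along the world's x, y, z in mm, then the turn, a rotation vector about the world's x, y, z in rad, then the finger opening in mm, from 0 to 87.8. In form: [[[x, y, z, ax, ay, az, fingers], ...]]. A call has 1 to 20 rows; each row shifts and turns the commanded pose from where the row before left it; what a row does not reach is not made up. A row lasts 1/10 s, in which the tool goes at most 50 mm and 8.59 degrees, less where a joint would pass 70% of its speed; a pose out of reach is approached as far as the arm can. A call with a gripper value outside its range is refused whole. The fingers move at their own pace and stop on an object; "squeeze" is the grip in N (left out, the last holds). Time passes only in rows, so rows that do not move let the fingers close. It gives the time, the measured TCP pose, the force, the opening and the grip force at its end, in the units of the state.
- ctrl.observe(): the state, without advancing time (a new reading comes with each control period).
- ctrl.capture(name): name is "scene" or "top"; returns a dict with "image" (420x560x3 uint8, blue, green, red), "depth" (420x560 float32, m along the optical axis (not along the pixel's ray), 0 where there is no reading), "fx", "fy", "cx", "cy" (pixels), "dist_coeffs" ([k1, k2, p1, p2, k3] as OpenCV has them; the pictures are not rectified), "extrinsics" (4x4, takes a point from camera to world coordinates). Camera axes: x right, y down, z forward; pixel columns grow to the right and rows downward; lengths in m; the calibration is good to about 2 mm. A picture is of the moment at which its call begins.
- ctrl.sign_off(): hands the job in; it is judged then, once.
The state is a dict: "t": time; "joints": joint angles; "dq": joint speeds; "joint_efforts": joint torques, N m; "tcp_pos": TCP position; "orientation": TCP orientation; "contact_force": force on the tool from outside, world axes, zero at the start; "torque": the same for the moment, N m; "finger_gap": finger opening in m; "finger_force": force on a finger pad.
Only numpy, scipy, OpenCV 4.12 (cv2) and the standard library are available. Lean on these libraries where they do the work, as an engineer would, in place of code of your own. Each camera call takes 0.05 s, during which the arm holds its last target. There are 200 camera calls.

## Working session

There is one attempt and no reset: what is moved stays moved. The work goes in short steps, Python scripts to look and compute and a tool call to move; the robot and the scene stay as the last step left them, time stands still between calls to the robot, and variables do not carry over. Pictures are saved under pics/ and viewed, at most 10 in all, crops included, and the job is handed in when it is done.

Besides the shell and the picture viewer there is one more tool, called after "Emit:" in YAML: its name, and indented under it one key for each argument. apply_moves: Moves the arm, as the interface text tells. Its arguments: {"type":"object","properties":{"commands":{"type":"array","items":{"type":"array","items":{"type":"array","items":{"type":"number"}}}},"squeeze":{"type":"number"}},"required":["commands"]}

```bash
mkdir -p pics; cat > h.py <<'E'
import numpy as np, cv2
from bench import ctrl
def grab(n):
    c=ctrl.capture(n); c['K']=np.array([[c['fx'],0,c['cx']],[0,c['fy'],c['cy']],[0,0,1]]); return c
def cloud(c):
    h,w=c['depth'].shape
    u,v=np.meshgrid(np.arange(w),np.arange(h))
    p=cv2.undistortPoints(np.stack([u,v],-1).reshape(-1,1,2).astype(np.float64),c['K'],np.array(c['dist_coeffs'])).reshape(h,w,2)
    z=c['depth'][...,None]
    P=np.concatenate([p*z,z],-1)
    E=np.array(c['extrinsics'])
    return P@E[:3,:3].T+E[:3,3]
E
python3 - <<'E'
from h import *
print(ctrl.grip_point_offset, ctrl.observe())
for n in("scene","top"):
    c=grab(n); cv2.imwrite(f"pics/{n}0.png",c['image']); W=cloud(c); np.savez(f"{n}0.npz",W=W,d=c['depth'],im=c['image'])
    print(n,c['extrinsics'])
E
```

```text
-0.0187 {'t': 0.0, 'joints': array([-1.34420418,  0.41191561, -0.01271229,  1.59704448,  0.0056108 ,
        1.13431636, -0.08222262]), 'dq': array([-0.00019774, -0.00049848,  0.0008296 , -0.00214675,  0.00035227,
        0.00046667, -0.00017713]), 'joint_efforts': array([-7.52862925e-04, -5.87951517e+01,  6.41344842e-01, -2.91080993e+01,
       -5.37894317e-02,  1.79574033e-02,  1.55505641e-04]), 'tcp_pos': array([0.18148258, 0.59753109, 0.22179913]), 'orientation': array([-4.61355722e-01, -3.10741377e+00,  2.58233713e-03]), 'contact_force': array([-0.12439765,  0.33852307, -0.73936823]), 'torque': array([ 0.05414359, -0.02545058, -0.00713048]), 'finger_force': 0.0, 'finger_gap': 0.08799334257833068}
scene [[ 0.80565541  0.50888697 -0.30323821  0.90423766]
 [ 0.59236163 -0.69656593  0.40485011 -0.46005691]
 [-0.00520246 -0.50579636 -0.86263722  1.10374933]
 [ 0.          0.          0.          1.        ]]
top [[-0.00716681 -0.99821607  0.05927323  0.44634482]
 [-0.99996518  0.00690071 -0.00469286  0.05566462]
 [ 0.00427546 -0.0593048  -0.99823077  1.6568244 ]
 [ 0.          0.          0.          1.        ]]
```

View pics/scene0.png

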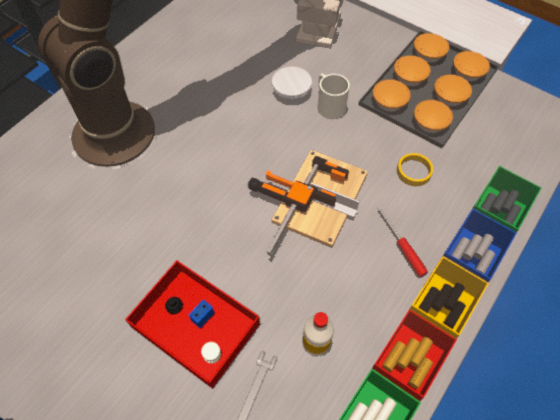

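View pics/top0.png

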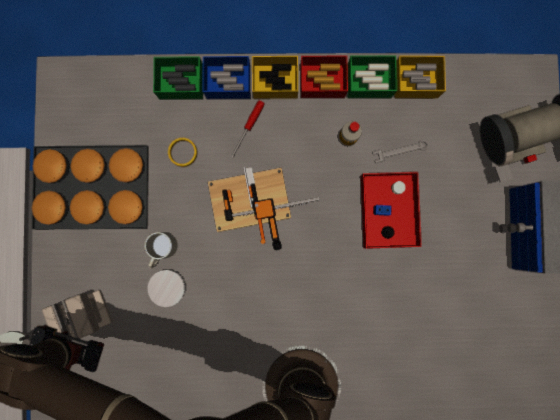

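The scene view shows the jig at about (315,200), the bin at (193,322) and the blue buffer at (201,313). In the top view the jig is at (250,200), the buffer at (382,210), and the steel runner at (250,190). Next I'll measure them.

```bash
cat > m.py <<'E'
from h import *
import sys
def rect(P): 
    (c,s,a)=cv2.minAreaRect((P[:,:2]*1000).astype(np.float32)); return np.round(c,1),np.round(s,1),round(a,1)
for n in("scene","top"):
    f=np.load(f"{n}0.npz");W=f['W'];im=f['im'];d=f['d']; hsv=cv2.cvtColor(im,cv2.COLOR_BGR2HSV); H,S,V=[hsv[...,i].astype(int) for i in range(3)]
    x,y,z=W[...,0],W[...,1],W[...,2]
    ok=(d>0)
    reg=ok&(x>.25)&(x<.75)&(y<.35)&(y>-.45)
    bl=reg&(H>100)&(H<130)&(S>120)&(z>.02)&(z<.08)
    P=W[bl]; print(n,'blue',len(P),np.median(P,0),P.min(0),P.max(0)); 
    T=P[P[:,2]>.035]; print(' top',len(T),rect(T),np.median(T[:,2]),T.mean(0))
    rd=reg&((H<6)|(H>174))&(S>150)&(z>.048)&(z<.063)&(y<-.1)
    P=W[rd];print(' red rim',len(P),rect(P))
    bd=reg&(z>.012)&(z<.024)&(S>60)&(H>8)&(H<30)&(y>-.1)
    P=W[bd];print(' board',len(P),rect(P),np.median(P[:,2]))
    og=reg&(H>3)&(H<16)&(S>190)&(V>120)&(z>.03)&(z<.07)&(y>-.1)
    k,l,st,ce=cv2.connectedComponentsWithStats(og.astype(np.uint8))
    for i in range(1,k):
        if st[i,4]>8: P=W[l==i];print('  orange',st[i,4],np.round(ce[i]),rect(P),np.round(np.median(P,0),3))
    jg=reg&(z>.03)&(z<.07)&(y>-.15)&(y<.3)&(x>.35)&(x<.7)
    P=W[jg]; print(' high',len(P),rect(P))
    print('benchz',np.median(z[ok&(abs(x-.5)<.05)&(abs(y+.1)<.03)]))
E
python3 m.py
python3 - <<'E'
import cv2
a=cv2.imread('pics/scene0.png')[140:260,235:375]; b=cv2.imread('pics/top0.png')[155:260,200:330]
a=cv2.resize(a,(490,420),interpolation=cv2.INTER_CUBIC);cv2.imwrite('pics/a.png',cv2.resize(a,(700,600)))
E
```

```text
scene blue 351 [ 0.54641127 -0.26016879  0.04339319] [ 0.52610413 -0.28252079  0.02105547] [ 0.55917992 -0.23508559  0.05068166]
 top 293 (array([ 542.7, -258.5]), array([46.8, 31. ]), 86.7) 0.043949988975476195 [ 0.54382935 -0.25922458  0.04367772]
 red rim 850 (array([ 540.8, -281.5]), array([231.7, 170.9]), 1.9)
 board 3231 (array([631.2, 191. ]), array([282.6, 291.2]), 10.6) 0.018142191945397457
  orange 30 [331. 164.] (array([559.5, 221.6]), array([29.5,  9.3]), 9.8) [0.56  0.223 0.056]
  orange 86 [337. 174.] (array([585.9, 212.9]), array([35.8, 17.9]), 11.5) [0.586 0.21  0.053]
  orange 473 [294. 189.] (array([508.7, 101.3]), array([124.1,  53.5]), 10.2) [0.537 0.11  0.058]
  orange 102 [274. 189.] (array([487.7,  79.4]), array([60.7, 14.3]), 11.2) [0.488 0.08  0.055]
  orange 31 [328. 193.] (array([599.3, 148.7]), array([31.7,  7.2]), 12.0) [0.601 0.148 0.055]
 high 2635 (array([559.7, 104.5]), array([265.7, 211.2]), 57.6)
benchz 0.00018167130760127215
top blue 141 [ 0.5394241  -0.24823629  0.04331814] [ 0.52660782 -0.27293811  0.0222231 ] [ 0.55447409 -0.2262689   0.05352596
[... 232 characters left out ...]
276.4, 279.5]), 10.6) 0.018753073878632787
  orange 13 [250. 191.] (array([598.1, 155. ]), array([27.6,  3.4]), 9.5) [0.596 0.156 0.056]
  orange 32 [229. 195.] (array([588.1, 219.1]), array([32. ,  8.4]), 8.4) [0.587 0.22  0.055]
  orange 20 [226. 204.] (array([560. , 229.9]), array([24.5,  7. ]), 7.1) [0.559 0.229 0.055]
  orange 240 [264. 209.] (array([545.6, 114.8]), array([47.8, 48.5]), 10.2) [0.544 0.113 0.059]
  orange 71 [261. 231.] (array([479.1, 123.1]), array([71.6, 10.5]), 8.1) [0.478 0.123 0.051]
  orange 68 [273. 228.] (array([486.7,  86.6]), array([56.4, 10.6]), 9.8) [0.486 0.087 0.056]
 high 1376 (array([560.5, 111.5]), array([263.5, 209.9]), 57.1)
benchz 0.000578694521688794
```

View pics/a.png

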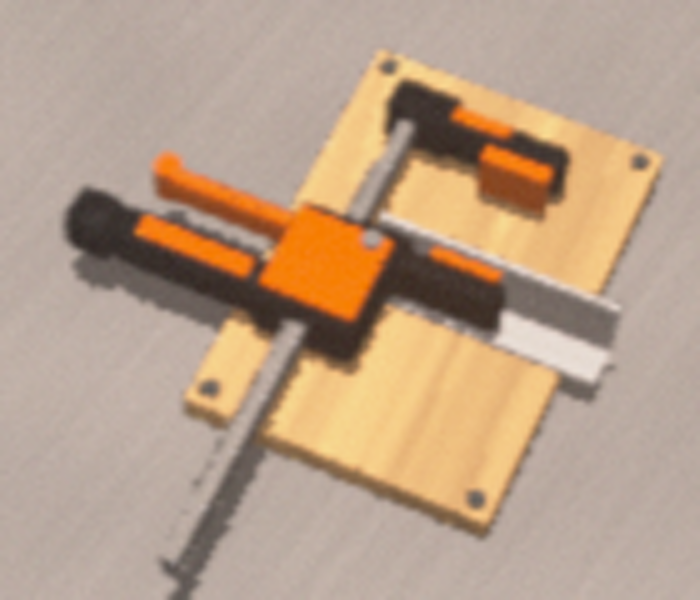

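The crop shows the handle and trigger pointing towards the robot (left). The runner is in the middle with the fixed jaw behind it, and the travelling jaw is at top right. The two cameras differ by about 7 mm in y, so I need to check them against the tool. First I'll fit the board pose.

```bash
cat > m2.py <<'E'
from h import *
for n in("scene","top"):
    f=np.load(f"{n}0.npz");W=f['W'];im=f['im'];d=f['d']; hsv=cv2.cvtColor(im,cv2.COLOR_BGR2HSV); H,S,V=[hsv[...,i].astype(int) for i in range(3)]
    x,y,z=W[...,0],W[...,1],W[...,2]
    reg=(d>0)&(x>.42)&(x<.72)&(y<.3)&(y>-.08)
    bd=(reg&(z>.012)&(z<.024)&(S>60)&(H>8)&(H<30)).astype(np.uint8)
    k,l,st,_=cv2.connectedComponentsWithStats(bd); keep=np.isin(l,[i for i in range(1,k) if st[i,4]>40])
    P=W[keep]*1000; c,s,a=cv2.minAreaRect(P[:,:2].astype(np.float32)); print(n,c,s,a,np.median(P[:,2]))
    if a>45:a-=90
    for aa in (a,):
        t=np.deg2rad(aa);R=np.array([[np.cos(t),-np.sin(t)],[np.sin(t),np.cos(t)]])
        o=np.array(c)-R@[10,-12.5]; print(' jig origin',o,aa)
        # verify features in jig frame
        J=(W[...,:2]*1000-o)@R
        og=reg&(H>3)&(H<16)&(S>190)&(V>120)&(z>.045)&(z<.07)
        k,l,st,ce=cv2.connectedComponentsWithStats(og.astype(np.uint8))
        for i in range(1,k):
            if st[i,4]>8: q=J[l==i];print('  orange',st[i,4],q.min(0).round(),q.max(0).round(),q.mean(0).round(1))
        br=reg&(z>.05)&(z<.062)&(S<60)&(J[...,0]>0)
        q=J[br];print('  runner',q.min(0).round(),q.max(0).round(),np.median(q,0).round(1), np.rad2deg(np.arctan(np.polyfit(q[:,0],q[:,1],1)[0])))
E
python3 m2.py
```

```text
scene (576.25048828125, 154.37255859375) (161.0435791015625, 239.4611053466797) 10.594281196594238 18.13059302346587
 jig origin [564.12278572 164.82094749] 10.594281196594238
  orange 30 [-9. 52.] [21. 61.] [ 6.3 56.9]
  orange 73 [12. 34.] [48. 52.] [31.2 41.8]
  orange 451 [-128.  -79.] [ -4. -25.] [-43.5 -49.8]
  orange 102 [-121.  -77.] [-60. -63.] [-90.5 -69.2]
  orange 31 [ 16. -26.] [ 47. -19.] [ 32.5 -23. ]
  runner [  0. -29.] [108.  55.] [ 63.  -17.2] -1.7861414327629488
top (577.8026123046875, 162.3893585205078) (160.3633270263672, 235.60939025878906) 10.40432071685791 18.746189986308835
 jig origin [565.7096173  172.87789854] 10.40432071685791
  orange 13 [ 15. -25.] [ 42. -22.] [ 28.9 -23.4]
  orange 32 [14. 37.] [46. 46.] [29.4 41.4]
  orange 20 [-8. 54.] [17. 61.] [ 4.4 56.8]
  orange 240 [-54. -78.] [ -6. -29.] [-31.2 -54.4]
  orange 66 [-130.  -38.] [-58. -27.] [-95.6 -33.7]
  orange 68 [-121.  -76.] [-65. -65.] [-92.9 -70.5]
  runner [  1. -37.] [107.  58.] [ 37.2 -18.3] -3.0120805484045325
```

Emit:
apply_moves:
  commands:
    - [[50,-30,0,0,0,0,87.8],[50,-50,0,0,0,0,87.8],[50,-50,0,0,0,0,87.8],[50,-50,0,0,0,0,87.8],[50,-50,0,0,0,0,87.8],[40,-50,0,0,0,0,87.8],[30,-50,0,0,0,0,87.8],[20,-50,0,0,0,0,87.8],[20,-50,0,0,0,0,87.8],[0,-50,0,0,0,0,87.8],[0,-50,0,0,0,0,87.8],[0,-50,0,0,0,0,87.8],[0,-50,0,0,0,0,87.8],[0,-50,0,0,0,0,87.8],[0,-50,0,0,0,0,87.8],[0,-50,0,0,0,0,87.8],[0,-45,0,0,0,0,87.8],[0,0,0,0,0,0,87.8]]

```text
t: 1.9
tcp_pos: [0.4589, -0.1452, 0.2229]
orientation: [0.475, 3.105, -0.004]
contact_force: [-0.5, 1.1, 0.3]
finger_gap: 0.0882
finger_force: 0.0
```

Emit:
apply_moves:
  commands:
    - [[27,-36,0,0,0,0.08,65],[27,-36,0,0,0,0.08,65],[28,-37,-10,0,0,0.08,65],[0,0,-30,0,0,0,65],[0,0,-30,0,0,0,65],[0,0,0,0,0,0,65]]

```text
t: 2.5
tcp_pos: [0.5397, -0.2461, 0.1484]
orientation: [-0.086, -3.133, -0.004]
contact_force: [0.0, 0.6, 0.1]
finger_gap: 0.0649
finger_force: 0.0
```

```bash
python3 - <<'E'
from h import *
o=ctrl.observe(); print(o['tcp_pos'],o['orientation'],o['joints'],o['finger_gap'])
R=cv2.Rodrigues(o['orientation'])[0]
p=o['tcp_pos']; pts=[p, p+R[:,1]*.0325, p-R[:,1]*.0325]
outs=[]
for n in("scene","top"):
    c=grab(n);E=np.linalg.inv(np.array(c['extrinsics']))
    q=cv2.projectPoints(np.array(pts),cv2.Rodrigues(E[:3,:3])[0],E[:3,3],c['K'],np.array(c['dist_coeffs']))[0].reshape(-1,2)
    print(n,q.round(1))
    u,v=q[0].astype(int); s=5; im=c['image'][v-50:v+50,u-40:u+40]
    im=cv2.resize(im,None,fx=s,fy=s,interpolation=cv2.INTER_CUBIC)
    for a in q: cv2.circle(im,tuple(int(t) for t in ((a-[u-40,v-50]+.5)*s)),4,(0,255,0),1)
    outs.append(im)
cv2.imwrite('pics/cal.png',np.hstack(outs))
E
```

```text
[ 0.53965358 -0.24606799  0.14840104] [-0.08553015 -3.13281142 -0.00384429] [ 0.02728206  0.45576544  0.43196644  1.77386911 -0.22466267  0.96894276
  2.06611846] 0.06493616778786662
scene [[196.1 287.7]
 [207.3 275.9]
 [184.5 299.7]]
top [[388.4 207.7]
 [377.1 207.2]
 [399.6 208.3]]
```

View pics/cal.png

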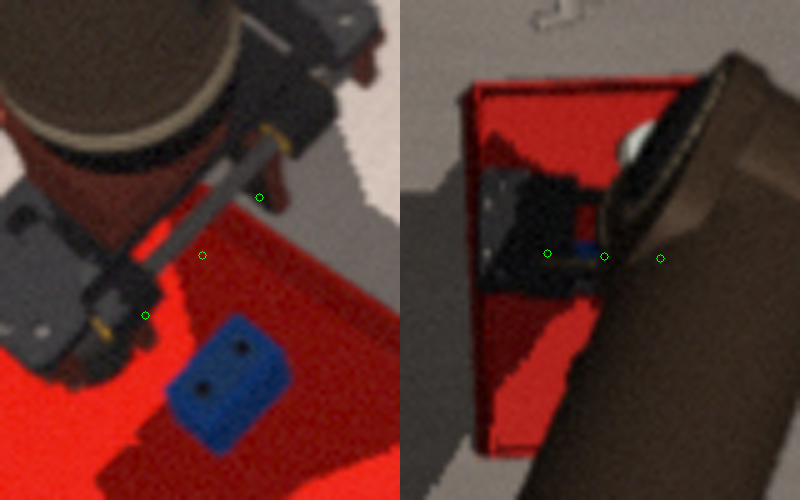

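Emit:
apply_moves:
  commands:
    - [[0,0,0,0,0,0,65],[0,0,0,0,0,0,65]]

```text
t: 2.8
tcp_pos: [0.5429, -0.2479, 0.1544]
orientation: [0.085, 3.138, -0.001]
contact_force: [0.3, -0.7, 0.2]
finger_gap: 0.065
finger_force: 0.0
```

```bash
python3 - <<'E'
from h import *
o=ctrl.observe(); print(o['tcp_pos'],o['orientation'],o['dq'])
c=grab("scene"); W=cloud(c); np.savez("s1.npz",W=W,d=c['depth'],im=c['image'])
im=c['image']; hsv=cv2.cvtColor(im,cv2.COLOR_BGR2HSV)
# yellow-ish marks and fingertip points near gripper
x,y,z=W[...,0],W[...,1],W[...,2]
m=(c['depth']>0)&(abs(x-.54)<.08)&(abs(y+.25)<.1)&(z>.14)&(z<.2)
for lo in np.arange(.145,.185,.005):
    q=m&(z>lo)&(z<lo+.005); P=W[q]*1000
    L=P[P[:,1]<-250];Rr=P[P[:,1]>=-250]
    f=lambda a:(len(a),a.min(0).round(),a.max(0).round()) if len(a) else 0
    print(round(lo,3),f(L),f(Rr))
E
```

```text
[ 0.54291269 -0.24788652  0.15443837] [ 8.52457317e-02  3.13777161e+00 -7.67293729e-04] [ 2.11601143e-03  1.26594323e-03  2.95124952e-05  4.66301556e-03
 -2.19958201e-03 -3.51750681e-03  1.18151386e-03]
0.145 0 0
0.15 (1, array([ 553., -289.,  155.]), array([ 553., -289.,  155.])) (2, array([ 539., -218.,  153.]), array([ 543., -218.,  154.]))
0.155 (4, array([ 548., -292.,  158.]), array([ 554., -287.,  160.])) (7, array([ 539., -219.,  156.]), array([ 556., -211.,  159.]))
0.16 (5, array([ 546., -292.,  160.]), array([ 554., -284.,  165.])) (9, array([ 545., -220.,  160.]), array([ 556., -211.,  165.]))
0.165 (7, array([ 548., -292.,  166.]), array([ 554., -286.,  169.])) (9, array([ 540., -220.,  165.]), array([ 556., -216.,  170.]))
0.17 (5, array([ 551., -292.,  172.]), array([ 554., -284.,  175.])) (7, array([ 549., -219.,  170.]), array([ 557., -211.,  174.]))
0.175 (5, array([ 553., -291.,  175.]), array([ 555., -287.,  179.])) (10, array([ 544., -219.,  175.]), array([ 557., -214.,  180.]))
0.18 (3, array([ 553., -292.,  182.]), array([ 554., -286.,  185.])) (8, array([ 548., -219.,  181.]), array([ 558., -210.,  185.]))
0.185 0 (7, array([ 535., -219.,  186.]), array([ 557., -214.,  189.]))
```

Emit:
apply_moves:
  commands:
    - [[-1.5,-6.5,-30,0,0,0,65],[0,0,-40,0,0,0,65],[0,0,-40,0,0,0,65],[0,0,-20,0,0,0,65],[0,0,-10,0,0,0,65],[0,0,0,0,0,0,65],[0,0,0,0,0,0,65]]
  squeeze: 15

```text
t: 3.55
tcp_pos: [0.5414, -0.2549, 0.014]
orientation: [0.086, 3.139, -0.001]
contact_force: [-0.5, -0.4, 0.7]
finger_gap: 0.0647
finger_force: 0.0
```

Emit:
apply_moves:
  commands:
    - [[0,0,0,0,0,0,40],[0,0,0,0,0,0,40],[0,0,0,0,0,0,40],[0,0,0,0,0,0,40]]
  squeeze: 15

```text
t: 3.95
tcp_pos: [0.5412, -0.2546, 0.0137]
orientation: [0.086, 3.139, -0.0]
contact_force: [-1.1, 0.5, 6.5]
finger_gap: 0.0476
finger_force: 15.0
```

Emit:
apply_moves:
  commands:
    - [[0,0,20,0,0,0,40],[0,0,40,0,0,0,40],[0,0,40,0,0,0,40],[0,15,40,0,0,0,40],[4,30,0,0,0,-0.1,40],[4,35,0,0,0,-0.12,40],[4,35,0,0,0,-0.12,40],[4,35,0,0,0,-0.12,40],[5,35,0,0,0,-0.12,40],[5,35,0,0,0,-0.12,40],[5,35,0,0,0,-0.12,40],[5,35,0,0,0,-0.12,40],[5,35,0,0,0,-0.12,40],[5,35,0,0,0,-0.12,40],[5,35,0,0,0,-0.12,40],[0,30,0,0,0,-0.03,40],[0,8,0,0,0,0,40],[0,0,0,0,0,0,40],[0,0,0,0,0,0,40]]

```text
t: 5.85
tcp_pos: [0.5915, 0.1768, 0.1528]
orientation: [2.006, 2.417, -0.001]
contact_force: [0.4, -0.1, -0.5]
finger_gap: 0.0479
finger_force: 15.0
```

```bash
cat > yaw.py <<'E'
from h import *
o=ctrl.observe(); R=cv2.Rodrigues(o['orientation'])[0]; print(o['tcp_pos'],'yaw y',np.rad2deg(np.arctan2(R[1,1],R[0,1])),'zaxis',R[:,2].round(4),'j',o['joints'].round(2),o['finger_gap'],o['finger_force'])
E
python3 yaw.py
```

```text
[0.59150166 0.17683024 0.15276971] yaw y 10.616430618167993 zaxis [ 1.e-04 -8.e-04 -1.e+00] j [-0.85  0.54  0.69  1.73 -0.39  1.02  0.16] 0.04792889728584323 14.99222382903099
```

Emit:
apply_moves:
  commands:
    - [[0.5,1.5,-40,0,0,0,40],[0,0,-30,0,0,0,40],[0,0,0,0,0,0,40],[0,0,0,0,0,0,40]]

```text
t: 6.25
tcp_pos: [0.5924, 0.1781, 0.0833]
orientation: [2.008, 2.415, -0.001]
contact_force: [0.3, -0.6, 1.7]
finger_gap: 0.048
finger_force: 15.0
```

```bash
python3 yaw.py; python3 - <<'E'
from h import *
c=grab("scene");W=cloud(c);im=c['image'];hsv=cv2.cvtColor(im,cv2.COLOR_BGR2HSV);H,S=hsv[...,0],hsv[...,1]
o=np.array([564.1,164.8]);t=np.deg2rad(10.5);R=np.array([[np.cos(t),-np.sin(t)],[np.sin(t),np.cos(t)]])
J=(W[...,:2]*1000-o)@R; z=W[...,2]*1000
b=(H>100)&(H<130)&(S>120)&(abs(J[...,0]-30)<60)&(abs(J[...,1])<60)&(z>60)
q=J[b];print(len(q),q.min(0),q.max(0),z[b].min(),z[b].max()); T=b&(z>z[b].max()-6); q=J[T]; print('top',len(q),q.min(0),q.max(0),q.mean(0)); 
f=b&(z<z[b].max()-10); q=J[f]; print('face',len(q),q.min(0),q.max(0),np.median(q,0),np.polyfit(q[:,0],q[:,1],1))
pd=(H>3)&(H<16)&(S>190)&(abs(J[...,0]-30)<30)&(J[...,1]>20)&(J[...,1]<50)&(z>26)&(z<50)
q=J[pd];print('pad',len(q),q.min(0),q.max(0),np.median(q,0))
im=im[130:250,250:390];cv2.imwrite('pics/above.png',cv2.resize(im,(700,600),interpolation=cv2.INTER_CUBIC))
E
```

```text
[0.59240042 0.1780951  0.08331987] yaw y 10.522115983522697 zaxis [-1.e-04 -9.e-04 -1.e+00] j [-0.82  0.62  0.64  1.78 -0.46  0.9   0.21] 0.048013021824708395 14.992311894893646
53 [  8.31771433 -10.96460819] [50.81590721 14.95724694] 104.69628853572866 116.92098507205995
top 44 [  8.31771433 -10.96460819] [50.81590721 14.95724694] [28.85426148 -3.15813582]
face 1 [41.07360527 -5.8187149 ] [41.07360527 -5.8187149 ] [41.07360527 -5.8187149 ] [-0.07083278 -2.90935745]<stdin>:7: RankWarning: Polyfit may be poorly conditioned
Traceback (most recent call last):
ValueError: zero-size array to reduction operation minimum which has no identity
```

```bash
python3 - <<'E'
from h import *
im=grab("scene")['image'][110:250,240:400]
cv2.imwrite('pics/above.png',cv2.resize(im,(686,600),interpolation=cv2.INTER_CUBIC))
E
```

```text
(no output)
```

View pics/above.png

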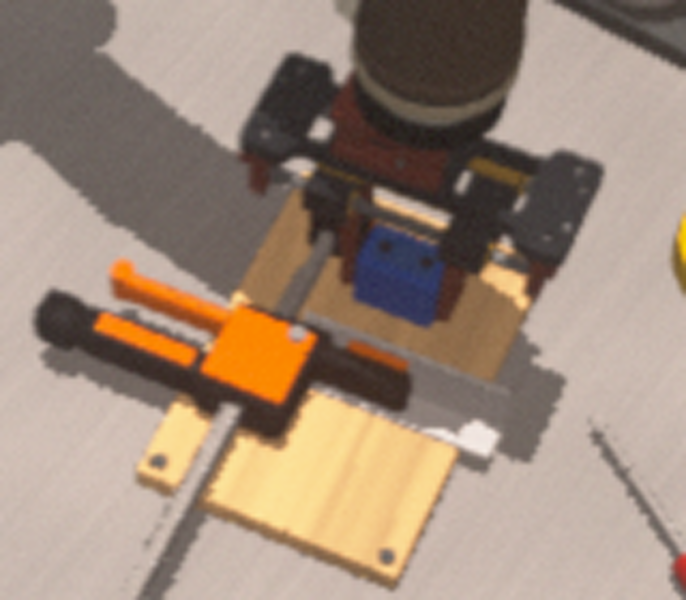

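The crop shows the blue buffer hanging square between the fingers at about (405,275), over the mouth and clear of the runner at (440,370). I'll lower it now.

Emit:
apply_moves:
  commands:
    - [[0,1,-25,0,0,0,40],[0,0,-15,0,0,0,40],[0,0,-8,0,0,0,40],[0,0,-4,0,0,0,40],[0,0,-2,0,0,0,40],[0,0,-1,0,0,0,40],[0,0,0,0,0,0,40],[0,0,0,0,0,0,40]]

```text
t: 7.15
tcp_pos: [0.5923, 0.1812, 0.0281]
orientation: [2.005, 2.418, 0.001]
contact_force: [-0.0, 0.6, -1.3]
finger_gap: 0.0478
finger_force: 15.0
```

Emit:
apply_moves:
  commands:
    - [[0.4,-2,0,0,0,0,40],[0.4,-2,0,0,0,0,40],[0,0,-1,0,0,0,40],[0,0,-0.7,0,0,0,40],[0,0,0,0,0,0,40],[0,0,0,0,0,0,40]]

```text
t: 7.75
tcp_pos: [0.5931, 0.1766, 0.0277]
orientation: [-2.006, -2.417, -0.001]
contact_force: [-5.6, -1.3, 15.2]
finger_gap: 0.048
finger_force: 15.0
```

Emit:
apply_moves:
  commands:
    - [[0,0,0.7,0,0,0,40],[0,0,0,0,0,0,64],[0,0,0,0,0,0,64],[0,0,0,0,0,0,64],[0,0,20,0,0,0,64],[0,0,40,0,0,0,64],[0,0,40,0,0,0,64],[0,0,20,0,0,0,64]]

```text
t: 8.55
tcp_pos: [0.5941, 0.1771, 0.1498]
orientation: [2.005, 2.416, 0.005]
contact_force: [0.1, 0.6, -0.5]
finger_gap: 0.064
finger_force: 0.0
```

Emit:
apply_moves:
  commands:
    - [[-5,-5,0,0,0,-0.13,64],[-10,-8,0,0,0,-0.13,70],[-10,-8,0,0,0,-0.13,87],[-10,-8,0,0,0,-0.13,87],[-10,-8,0,0,0,-0.13,87],[-10,-8,0,0,0,-0.13,87],[-10,-8,0,0,0,-0.13,87],[-10,-8,0,0,0,-0.13,87],[-10,-8,0,0,0,-0.13,87],[-10,-8,0,0,0,-0.13,87],[-10,-8,0,0,0,-0.13,87],[-2,-2,0,0,0,-0.141,87],[0,0,0,0,0,0,87],[0,0,0,0,0,0,87]]

```text
t: 9.95
tcp_pos: [0.486, 0.0904, 0.1466]
orientation: [3.127, 0.298, 0.0]
contact_force: [-0.2, 0.1, -0.2]
finger_gap: 0.0871
finger_force: 0.0
```

```bash
python3 yaw.py; python3 - <<'E'
from h import *
c=grab("scene");W=cloud(c);im=c['image'];hsv=cv2.cvtColor(im,cv2.COLOR_BGR2HSV);H,S=hsv[...,0],hsv[...,1]
o=np.array([564.1,164.8]);t=np.deg2rad(10.5);R=np.array([[np.cos(t),-np.sin(t)],[np.sin(t),np.cos(t)]])
J=(W[...,:2]*1000-o)@R; z=W[...,2]*1000
b=(H>100)&(H<130)&(S>120)&(abs(J[...,0]-30)<60)&(abs(J[...,1])<60)&(z>20)
T=b&(z>53); q=J[T]; print('top',len(q),q.min(0),q.max(0),np.median(z[T]),cv2.minAreaRect(q.astype(np.float32)))
im=im[110:250,240:400]
cv2.imwrite('pics/set.png',cv2.resize(im,(686,600),interpolation=cv2.INTER_CUBIC))
E
```

```text
[0.48597147 0.09038291 0.14657558] yaw y -79.10111087620332 zaxis [ 1.e-04 -5.e-04 -1.e+00] j [-1.17  0.52  1.2   2.04 -0.59  0.98 -1.04] 0.08714996220748283 0.0
top 148 [  9.13255428 -10.93437027] [53.18602425 17.40619209] 58.003561926693976 ((30.854379653930664, 2.670480728149414), (44.480167388916016, 27.18328857421875), 3.9923934936523438)
```

View pics/set.png

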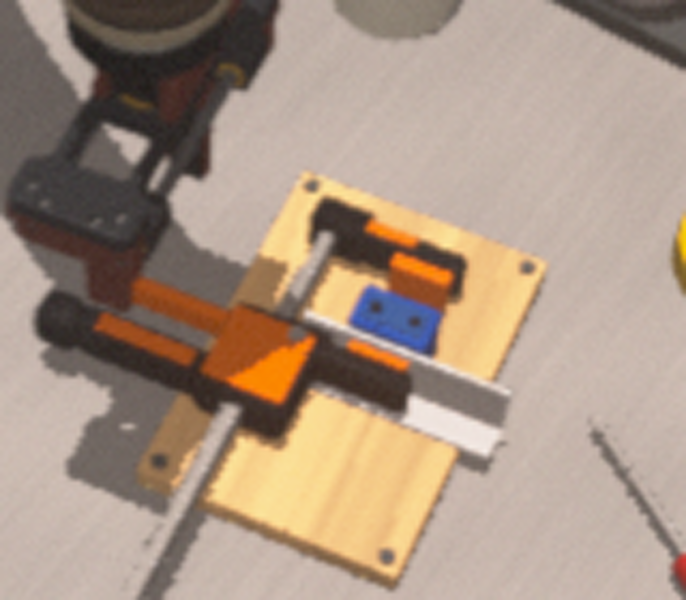

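The crop shows the buffer standing square in the mouth at (398,320), between the runner and the orange pad at (420,270). The hand is above the handle, so I'll descend.

Emit:
apply_moves:
  commands:
    - [[-1,6,-30,0,0,0,87.5],[0,0,-40,0,0,0,87.5],[0,0,-30,0,0,0,87.5],[0,0,-15,0,0,0,87.5],[0,0,-10,0,0,0,87.5],[0,0,0,0,0,0,87.5],[1.5,-6.5,0,0,0,0,87.5],[0,0,0,0,0,0,87.5],[0,0,0,0,0,0,87.5]]
  squeeze: 15

```text
t: 10.9
tcp_pos: [0.4869, 0.0895, 0.0224]
orientation: [-3.128, -0.291, -0.002]
contact_force: [-0.3, 0.9, -0.1]
finger_gap: 0.0879
finger_force: 0.0
```

Emit:
apply_moves:
  commands:
    - [[0,0,0,0,0,0,60],[0,0,0,0,0,0,50],[0,0,0,0,0,0,42],[0,0,0,0,0,0,36],[0,0,0,0,0,0,30],[0,0,0,0,0,0,30],[0,0,0,0,0,0,30]]
  squeeze: 15

```text
t: 11.6
tcp_pos: [0.4866, 0.09, 0.0216]
orientation: [3.128, 0.293, 0.001]
contact_force: [4.4, -4.4, -7.1]
finger_gap: 0.0352
finger_force: 14.4
```

```bash
cat > pad.py <<'E'
from h import *
o=ctrl.observe(); print(o['t'],o['finger_gap'],o['finger_force'],o['contact_force'].round(1))
c=grab("scene");W=cloud(c);im=c['image'];hsv=cv2.cvtColor(im,cv2.COLOR_BGR2HSV);H,S=hsv[...,0],hsv[...,1]
og=np.array([564.1,164.8]);t=np.deg2rad(10.5);R=np.array([[np.cos(t),-np.sin(t)],[np.sin(t),np.cos(t)]])
J=(W[...,:2]*1000-og)@R; z=W[...,2]*1000
b=(H>100)&(H<130)&(S>120)&(abs(J[...,0]-30)<60)&(abs(J[...,1])<60)&(z>53)
q=J[b]; print('buffer',len(q),q.min(0).round(1),q.max(0).round(1),np.array(cv2.minAreaRect(q.astype(np.float32))[0]).round(1),round(cv2.minAreaRect(q.astype(np.float32))[2],1))
p=(H>3)&(H<18)&(S>170)&(J[...,0]>8)&(J[...,0]<52)&(J[...,1]>8)&(J[...,1]<65)&(z>52)
k,l,st,ce=cv2.connectedComponentsWithStats(p.astype(np.uint8))
for i in range(1,k):
    if st[i,4]>8:q=J[l==i];print('pad',st[i,4],q.min(0).round(1),q.max(0).round(1),q.mean(0).round(1))
p=(H>3)&(H<18)&(S>170)&(J[...,0]>-15)&(J[...,0]<22)&(J[...,1]>34)&(J[...,1]<70)&(z>50)
q=J[p];print('jaw inset',len(q),q.mean(0).round(1) if len(q) else '')
cv2.imwrite('pics/last.png',cv2.resize(im[110:250,240:400],(686,600),interpolation=cv2.INTER_CUBIC))
E
python3 pad.py
```

```text
11.6 0.03523146447741581 14.403310026973486 [ 4.4 -4.4 -7.1]
buffer 150 [  8.9 -11.3] [53.3 17.9] [31.3  3.8] 88.0
pad 15 [ 8.3 48.7] [21.4 59.4] [14.4 53.3]
pad 55 [12.6 29.8] [47.9 45.2] [30.6 37.4]
jaw inset 56 [ 9.  49.1]
```

Emit:
apply_moves:
  commands:
    - [[0,0,0,0,0,0,82],[0,0,0,0,0,0,82],[0,0,0,0,0,0,82],[0,0,0,0,0,0,82],[0,0,0,0,0,0,82]]

```text
t: 12.15
tcp_pos: [0.4862, 0.0892, 0.0216]
orientation: [3.128, 0.291, -0.0]
contact_force: [-0.7, 0.5, -0.8]
finger_gap: 0.0716
finger_force: 0.5
```

```bash
python3 pad.py
```

```text
12.15 0.07159950480229102 0.543412696570158 [-0.7  0.5 -0.8]
buffer 154 [ 10. -11.] [53.7 18.8] [31.9  3.9] 0.2
pad 14 [ 9.1 45.8] [22.  55.6] [14.4 51. ]
pad 53 [12.7 31.8] [47.6 44.8] [30.6 37.3]
jaw inset 52 [ 8.7 49.5]
```

Emit:
apply_moves:
  commands:
    - [[0,0,0,0,0,0,82],[0,0,0,0,0,0,82],[0,0,0,0,0,0,60],[0,0,0,0,0,0,50],[0,0,0,0,0,0,42],[0,0,0,0,0,0,36],[0,0,0,0,0,0,30],[0,0,0,0,0,0,30],[0,0,0,0,0,0,30]]

```text
t: 13.1
tcp_pos: [0.4866, 0.0899, 0.0216]
orientation: [3.128, 0.292, 0.001]
contact_force: [2.7, 2.3, -5.6]
finger_gap: 0.035
finger_force: 14.5
```

Emit:
apply_moves:
  commands:
    - [[0,0,0,0,0,0,82],[0,0,0,0,0,0,82],[0,0,0,0,0,0,82],[0,0,0,0,0,0,82],[0,0,0,0,0,0,82],[0,0,0,0,0,0,82],[0,0,0,0,0,0,82],[0,0,0,0,0,0,82]]

```text
t: 13.9
tcp_pos: [0.4866, 0.0894, 0.0218]
orientation: [3.128, 0.291, 0.001]
contact_force: [0.4, 0.7, -0.2]
finger_gap: 0.0818
finger_force: 0.0
```

```bash
python3 pad.py
```

```text
13.9 0.08181199937586493 0.0 [ 0.4  0.7 -0.2]
buffer 153 [  9.8 -11.9] [53.6 18.2] [31.6  3.2] 0.9
pad 17 [ 8.9 42.9] [22.5 51.8] [14.8 46.5]
pad 51 [13.  25.5] [47.4 37.8] [31.  31.7]
jaw inset 44 [ 6.3 45.3]
```

Emit:
apply_moves:
  commands:
    - [[0,0,0,0,0,0,60],[0,0,0,0,0,0,50],[0,0,0,0,0,0,42],[0,0,0,0,0,0,36],[0,0,0,0,0,0,30],[0,0,0,0,0,0,30],[0,0,0,0,0,0,30]]

```text
t: 14.65
tcp_pos: [0.4865, 0.0899, 0.0215]
orientation: [3.128, 0.292, 0.001]
contact_force: [2.2, 1.8, -5.2]
finger_gap: 0.0353
finger_force: 14.5
```

Emit:
apply_moves:
  commands:
    - [[0,0,0,0,0,0,82],[0,0,0,0,0,0,82],[0,0,0,0,0,0,82],[0,0,0,0,0,0,82],[0,0,0,0,0,0,82],[0,0,0,0,0,0,82],[0,0,0,0,0,0,82],[0,0,0,0,0,0,82]]

```text
t: 15.45
tcp_pos: [0.4866, 0.0894, 0.0218]
orientation: [3.128, 0.291, 0.001]
contact_force: [-1.0, -0.3, -0.1]
finger_gap: 0.0822
finger_force: 0.0
```

```bash
python3 pad.py
```

```text
15.45 0.08218719862314154 0.0 [-1.  -0.3 -0.1]
buffer 150 [  9.  -10.9] [53.8 16.6] [31.3  2.5] 88.5
pad 17 [ 8.1 33.2] [20.8 46.7] [14.2 39.9]
pad 42 [12.9 21.7] [47.3 32.4] [31.1 26.4]
jaw inset 41 [ 6.1 40.5]
```

Next pull.

Emit:
apply_moves:
  commands:
    - [[0,0,0,0,0,0,60],[0,0,0,0,0,0,50],[0,0,0,0,0,0,42],[0,0,0,0,0,0,36],[0,0,0,0,0,0,30],[0,0,0,0,0,0,30],[0,0,0,0,0,0,30]]

```text
t: 16.2
tcp_pos: [0.4865, 0.0899, 0.0215]
orientation: [3.128, 0.292, 0.001]
contact_force: [2.8, 1.5, -4.5]
finger_gap: 0.035
finger_force: 14.5
```

```bash
python3 pad.py
```

```text
16.2 0.03502392272213791 14.549690689891577 [ 2.8  1.5 -4.5]
buffer 130 [  8.1 -12.7] [53.6 15.5] [30.7  1.1] 86.6
pad 13 [ 8.2 29.7] [20.8 40.3] [13.7 35.5]
pad 37 [14.2 18.2] [47.8 27.4] [31.6 21.9]
jaw inset 26 [ 5.9 37.1]
```

View pics/last.png

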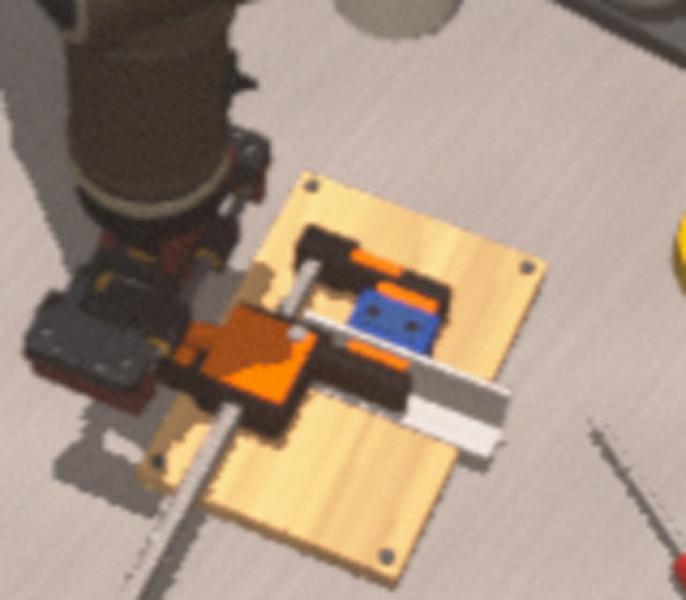

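The pad at (408,297) now touches the buffer at (397,320), but the trigger still went to its stop (opening 35 mm), so it isn't firmly nipped yet. One more pump.

Emit:
apply_moves:
  commands:
    - [[0,0,0,0,0,0,82],[0,0,0,0,0,0,82],[0,0,0,0,0,0,82],[0,0,0,0,0,0,82],[0,0,0,0,0,0,82],[0,0,0,0,0,0,82],[0,0,0,0,0,0,82],[0,0,0,0,0,0,82]]

```text
t: 17.05
tcp_pos: [0.4866, 0.0894, 0.0218]
orientation: [3.128, 0.291, 0.001]
contact_force: [-0.0, 0.6, -0.2]
finger_gap: 0.0818
finger_force: 0.0
```

Emit:
apply_moves:
  commands:
    - [[0,0,0,0,0,0,60],[0,0,0,0,0,0,50],[0,0,0,0,0,0,42],[0,0,0,0,0,0,36],[0,0,0,0,0,0,30],[0,0,0,0,0,0,30],[0,0,0,0,0,0,30]]

```text
t: 17.75
tcp_pos: [0.486, 0.0921, 0.0215]
orientation: [-3.125, -0.294, 0.001]
contact_force: [-0.4, 7.4, -1.1]
finger_gap: 0.0395
finger_force: 14.3
```

```bash
python3 pad.py
```

```text
17.75 0.039476996999225474 14.251959314569831 [-0.4  7.4 -1.1]
buffer 130 [  7.8 -13.2] [53.3 13.6] [30.3 -0.1] 88.2
pad 52 [ 8.7 16.8] [48.1 34.8] [26.6 24.2]
jaw inset 9 [ 5.3 35.3]
```

The trigger now stops short of its end (39.5 mm), so the jaw is nipping. The hand needs to shift about 2.5 mm towards +y to take the side load off the arm.

Emit:
apply_moves:
  commands:
    - [[-0.3,1.2,0,0,0,0,30],[-0.2,1.3,0,0,0,0,30],[0,0,0,0,0,0,30],[0,0,0,0,0,0,30],[0,0,0,0,0,0,30]]

```text
t: 18.3
tcp_pos: [0.486, 0.0922, 0.0216]
orientation: [3.128, 0.292, 0.0]
contact_force: [2.9, 1.3, -7.7]
finger_gap: 0.0397
finger_force: 14.6
```

```bash
python3 pad.py; python3 yaw.py
```

```text
18.3 0.03971326423321582 14.576051803305745 [ 2.9  1.3 -7.7]
buffer 127 [  8.1 -13.5] [53.5 14. ] [30.5  0.1] 87.8
pad 47 [ 9.3 17.6] [41.1 34.6] [22.8 24.9]
jaw inset 9 [ 8.2 35.4]
[0.4860011  0.09221526 0.0215778 ] yaw y -79.34894054846644 zaxis [ 3.e-04 -1.e-04 -1.e+00] j [-0.98  0.68  0.94  2.13 -0.83  0.76 -0.87] 0.03964381321092023 14.57387588918209
```

View pics/last.png

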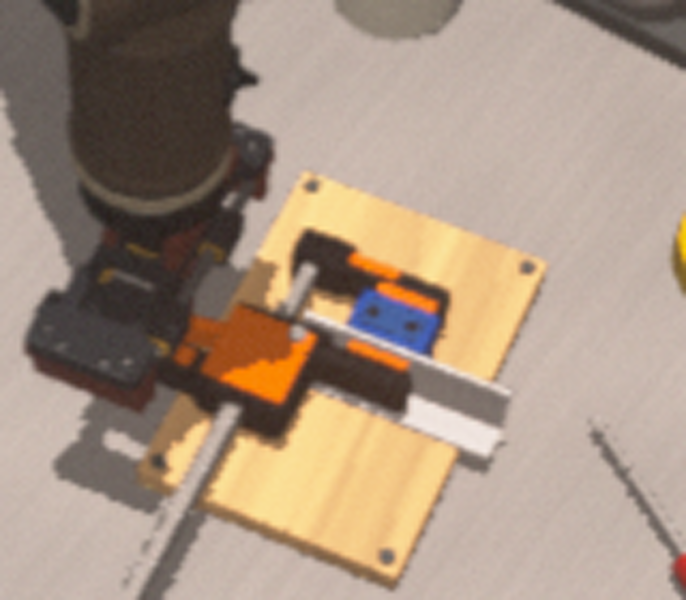

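The buffer at (395,320) is nipped square between the runner and the pad at (407,297), and the hand is still squeezing. I'm handing the job in.

```bash
python3 -c "
from bench import ctrl
print(ctrl.sign_off())"
```

```text
the job is handed in; nothing more can be done
None
```

The job is handed in: the buffer stands square against the runner and centred on the pads, with the trigger still squeezed at about 14.6 N, which by the given ratios is a nip of roughly 14 N (worked out, not measured), after five pulls and about 18 s.

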